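# Sort the finished pharmacy orders

## Task

Sort the finished orders on the compounding bench: slide the two round ointment jars and the flat powder box along the worktop, without lifting or tipping them, each wholly into the three-walled steel tray that already holds one of its kind. Pick up the two slim tube boxes together in one grasp and lay them gently, flat and side by side, in the shallow white enamel dish. Leave the glass beaker, the porcelain basin and the mortar where they stand.

Things in the scene. Friction and masses are not known exactly. Their poses are not given: they have to be found in the camera images.
- jar_1: round white lidded ointment jar, 90 mm diameter, 56 mm high, about 0.32 kg, too broad for most grippers; origin at the centre of its underside, z up; its yaw means nothing. To be sorted.
- jar_2: round white lidded ointment jar, 90 mm diameter, 56 mm high, about 0.32 kg, too broad for most grippers; origin at the centre of its underside, z up; its yaw means nothing. To be sorted.
- powder_box: flat brown cardboard box with a paper band and label, 92 mm along its x, 116 mm along its y, 46 mm high, about 0.28 kg, too broad for most grippers; origin at the centre of its underside, z up. To be sorted; starts with its x within 0.3 rad of world x.
- tube_a: slim white tube box lying flat, 130 mm along its x, 28 mm wide (y), 28 mm high, 0.07 kg; origin at the centre of its underside, z up. The two lie side by side on the worktop, 3 to 8 mm apart.
- tube_b: slim white tube box lying flat, 130 mm along its x, 28 mm wide (y), 28 mm high, 0.07 kg; origin at the centre of its underside, z up. The two lie side by side on the worktop, 3 to 8 mm apart.
- tray_left: fixed sheet-steel tray, one short side open: inside 136 mm wide, 330 deep; walls 45 high, 4 thick; 26 mm wings beside the mouth flare out 0.5 rad; floor flush with the worktop, so things slide in. Origin: middle of the mouth, worktop height; +x into the tray, y across. The mouth faces the middle of the worktop. On the robot's left (tray +x about world +y).
- tray_right: fixed sheet-steel tray, one short side open: inside 136 mm wide, 330 deep; walls 45 high, 4 thick; 26 mm wings beside the mouth flare out 0.5 rad; floor flush with the worktop, so things slide in. Origin: middle of the mouth, worktop height; +x into the tray, y across. The mouth faces the middle of the worktop. On the robot's right (tray +x about world -y).
- stock_jar: round white lidded ointment jar, 90 mm diameter, 56 mm high, about 0.32 kg, too broad for most grippers; origin at the centre of its underside, z up; its yaw means nothing. Already stands in (centre about 250 mm past the mouth) one of the two steel trays and marks it as the jar tray; it may be pushed further back.
- stock_box: flat brown cardboard box with a paper band and label, 92 mm along its x, 116 mm along its y, 46 mm high, about 0.28 kg, too broad for most grippers; origin at the centre of its underside, z up. Already stands in (centre about 250 mm past the mouth) the other steel tray and marks it as the box tray; it may be pushed further back.
- dish: shallow white enamel dish with a dark rim, fixed on the worktop: inside 104 mm along its x and 140 mm along its y, floor 3 mm thick, rim 3 mm wide and 12 mm high (from the worktop); origin at the centre of its underside
- beaker: low glass beaker, 45 mm diameter, 60 mm high, standing in one row with the jars and the powder box; origin at the centre of its underside; leave it. About 0.2 m beyond this row, outside the job, stand taller bottles and a measuring cylinder
- basin: small white porcelain basin with a spout, 70 mm diameter at the rim (spout 7 mm more), 34 mm high, standing on the near part of the worktop; origin at the centre of its underside; leave it
- mortar: white porcelain mortar, 100 mm diameter, 60 mm high, with its pestle leaning out towards its +x, up to 120 mm high and 95 mm from the axis, 1.1 kg; origin at the centre of its underside; leave it
Not all that is in view belongs to the job. What is shaped like the jar_1 but black or turquoise is not meant.

How it is judged:
On the way:
1. both tube boxes are off the worktop at the same time (undersides above 50 mm) (height (world z) of each of tube_a, tube_b above 0.05 m), for 0.1 s.
At the end, for the whole second after the job is handed in: Jars in the stock jar's tray (centre 42 mm past the mouth), powder box in the stock box's tray (54 mm), stock still in its trays; tube boxes flat on the dish floor (not on its rim), centres under 42 mm apart, parallel within 0.2 rad; all at rest (((x of stock_jar in the frame of tray_left between 0.042 and 0.33 m and y of stock_jar in the frame of tray_left between -0.066 and 0.066 m and x of jar_1 in the frame of tray_left between 0.042 and 0.33 m and y of jar_1 in the frame of tray_left between -0.066 and 0.066 m and x of jar_2 in the frame of tray_left between 0.042 and 0.33 m and y of jar_2 in the frame of tray_left between -0.066 and 0.066 m and x of stock_box in the frame of tray_right between 0.054 and 0.33 m and y of stock_box in the frame of tray_right between -0.066 and 0.066 m and x of powder_box in the frame of tray_right between 0.054 and 0.33 m and y of powder_box in the frame of tray_right between -0.066 and 0.066 m) or (x of stock_jar in the frame of tray_right between 0.042 and 0.33 m and y of stock_jar in the frame of tray_right between -0.066 and 0.066 m and x of jar_1 in the frame of tray_right between 0.042 and 0.33 m and y of jar_1 in the frame of tray_right between -0.066 and 0.066 m and x of jar_2 in the frame of tray_right between 0.042 and 0.33 m and y of jar_2 in the frame of tray_right between -0.066 and 0.066 m and x of stock_box in the frame of tray_left between 0.054 and 0.33 m and y of stock_box in the frame of tray_left between -0.066 and 0.066 m and x of powder_box in the frame of tray_left between 0.054 and 0.33 m and y of powder_box in the frame of tray_left between -0.066 and 0.066 m)) and x of tube_a in the frame of dish between -0.045 and 0.045 m and y of tube_a in the frame of dish between -0.02 and 0.02 m and z of each of tube_a, tube_b in the frame of dish below 0.008 m and angle between each of tube_a, tube_b's own z axis and vertical below 0.12 rad and x of tube_b in the frame of dish between -0.045 and 0.045 m and y of tube_b in the frame of dish between -0.02 and 0.02 m and horizontal distance between tube_a and tube_b below 0.042 m and angle between the x axis of tube_a and the x axis of tube_b, either way round below 0.2 rad and linear speed of each of jar_1, jar_2, powder_box, tube_a, tube_b below 0.02 m/s); the robot touches nothing.
It fails at once if a jar or the powder box is lifted off the worktop or tipped (height (world z) of any of jar_1, jar_2, powder_box above 0.015 m or angle between any of jar_1, jar_2, powder_box's own z axis and vertical above 0.2 rad).
It fails at once if a tube box is dropped (falls faster than 0.5 m/s out of the fingers) ((contact force between tube_a and the fingers below 0.2 N and linear speed of tube_a above 0.5 m/s) or (contact force between tube_b and the fingers below 0.2 N and linear speed of tube_b above 0.5 m/s)).
It fails at once if the beaker, basin or mortar is shifted by more than 25 mm or tipped (distance of any of beaker, basin, mortar from where it was at the start of the episode above 0.025 m or angle between any of beaker, basin, mortar's own z axis and vertical above 0.3 rad).
It also fails if it takes over 72 s, if anything falls off the work surface, if the arm or the gripper's body presses on something with over 40 N, if the wrist force passes 120 N, or if a joint passes its speed limit or range.

## Robot

A 7-joint arm with a two-finger parallel gripper is mounted at the origin on the work surface. World frame = base frame: x ahead of the robot, y to its left, z up, the work surface at z = 0. Lengths are in m, angles in rad, forces in N, time in s.
With the tool pointing down it reaches from about 0.425 to 0.875 m from the base axis. Payload 4.7 kg.
Tool frame: the origin (TCP) lies midway between the tips of the shut fingers; the grasp point (between the pads) lies ctrl.grasp_offset behind it (ctrl.grasp_offset is the distance from the TCP to the grasp point, in m); z points along the fingers, y is the line along which they close (so a half turn about z gives the same grasp; the last joint's range is limited). The gripper opens to 87 mm and grips with 3 to 60 N. Pads are 19 mm wide; open, the fingers measure 117 mm over their backs; the gripper's body (75 mm by 190 mm) begins 51 mm behind the grasp point.
Start: joints at [-1.157, 0.321, -0.07, 1.45, 0.023, 1.371, -0.057], TCP at [0.253, 0.599, 0.223] pointing down, gripper open.
Joint ranges: [-2.86, 2.86], [-0.3, 2.09], [-1.38, 1.24], [0.06, 2.45], [-1.56, 4.7], [0.09, 2.05], [-2.69, 2.69]. Speed limits (rad/s): [2.57, 2.57, 3.14, 3.14, 3.14, 3.14, 3.14].

## Interface

Orientations are given as a rotation vector (axis times angle).
In Python, from bench import ctrl gives the robot as it stands. The module is installed in compiled form; this text tells all that it offers.
- The arm moves only by the tool jog_arm, never from a script. Its argument "moves" is one flat list of numbers, 7 for each row, row after row: the shift along the tool's x, y, z in units of 30 cm (1.0 is 30 cm), then the turn, a rotation vector about the tool's x, y, z in units of 60 degrees (1.0 is 60 degrees), then the gripper's target within -1 to 1 (fully open at 1, half-way at 0, shut at -1). In form: [x, y, z, wx, wy, wz, fingers, x, y, z, wx, wy, wz, fingers, ...]. A call has exactly 8 rows; each row is the pose to reach, as a shift and turn from the pose commanded when the call began, along the tool's axes at that moment; what a row does not reach only later rows make up. A row lasts 1/8 s, in which the tool goes at most 62.5 mm and 10.7 degrees, less where a joint would pass 70% of its speed; a pose out of reach is approached as far as the arm can. A call with a number of a shift or a turn outside -1 to 1 is refused whole. A call with a gripper value outside its range is refused whole. The fingers move at their own pace and stop on an object; "newtons" is the grip in N (left out, the last holds). Time passes only in rows, so rows that repeat a pose let the fingers close, or fill a call up. It gives the time, the measured TCP pose, the force, the opening and the grip force at its end, in the units of the state.
- ctrl.get_state(): the state, without advancing time (a new reading comes with each control period).
- ctrl.get_image(name): name is "scene" or "top" or "wrist"; returns a dict with "pixels" (400x640x3 uint8, red, green, blue), "fx", "fy", "cx", "cy" (pixels), "dist" ([k1, k2, p1, p2, k3] as OpenCV has them; the pictures are not rectified), "xyz" and "rotation" of the camera in the world; the wrist camera has in their place "tool_from_camera" (4x4, takes a point from camera to tool coordinates, whose origin is the TCP and whose axes are the flange's). Camera axes: x right, y up, looking along -z (the intrinsics and any distortion apply to the point x, -y, -z); pixel columns grow to the right and rows downward; lengths in m; the calibration is good to about 2 mm. A picture is of the moment at which its call begins: read the wrist's pose just before it. There is no depth.
- ctrl.close_job(): hands the job in; it is judged then, once.
The state is a dict: "time": time; "joint_positions": joint angles; "qd": joint speeds; "joint_torque": joint torques, N m; "position": TCP position; "tool_rot": TCP orientation; "ft_force": force on the tool from outside, world axes, zero at the start; "torque": the same for the moment, N m; "grip_width": opening from 0.0 (shut) to 1.0 (fully open); "grip_force": force on a finger pad.
Only numpy, scipy, OpenCV 4.12 (cv2) and the standard library are available. Lean on these libraries where they do the work, as an engineer would, in place of code of your own. Each camera call takes 0.05 s, during which the arm holds its last target. There are 200 camera calls.

## Working session

There is one attempt and no reset: what is moved stays moved. The work goes in short steps, Python scripts to look and compute and a tool call to move; the robot and the scene stay as the last step left them, time stands still between calls to the robot, and variables do not carry over. Pictures are saved under pics/ and viewed, at most 10 in all, crops included, and the job is handed in when it is done.

Besides the shell and the picture viewer there is one more tool, called in YAML: its name, and indented under it one key for each argument. jog_arm: Moves the arm, as the interface text tells. Its arguments: {"type":"object","properties":{"moves":{"type":"array"},"newtons":{"type":"number"}},"required":["moves"]}

```bash
mkdir -p pics
python3 - <<'E'
from bench import ctrl
import cv2,numpy as np
print(ctrl.get_state(), ctrl.grasp_offset)
for n in ["top","scene"]:
    i=ctrl.get_image(n)
    print(n,{k:v for k,v in i.items() if k!="pixels"})
    cv2.imwrite(f"pics/{n}0.png",cv2.resize(i["pixels"][:,:,::-1],(800,500)) )
    np.save(f"pics/{n}0.npy",i["pixels"])
E
```

```text
{'time': 0.0, 'joint_positions': array([-1.15687643,  0.32182513, -0.07007482,  1.45167861,  0.02261405,
        1.37080544, -0.0569147 ]), 'qd': array([-8.22651900e-04,  2.59938626e-03, -7.11223720e-05, -1.39341138e-03,
       -1.98844714e-05, -1.43360345e-03,  2.38543879e-04]), 'joint_torque': array([-2.47296430e-04, -4.91281414e+01, -4.04065428e-01, -3.12522125e+01,
       -6.39371434e-02,  4.40120883e-02,  1.86450811e-04]), 'position': array([0.25285316, 0.59819605, 0.22145826]), 'tool_rot': array([-6.23792792e-01, -3.07876426e+00,  3.00139334e-03]), 'ft_force': array([-0.43610055,  0.49794423, -0.91052024]), 'torque': array([-0.0155872 , -0.01389139,  0.00151268]), 'grip_force': 0.0, 'grip_width': 0.9996583477620707} 0.0187
top {'fx': 381.6893268475505, 'fy': 381.6893268475505, 'cx': 315.41332821408065, 'cy': 199.1005143635491, 'dist': array([-0.08422309,  0.        ,  0.        ,  0.        ,  0.        ]), 'xyz': array([0.38138942, 0.01095902, 1.44125059]), 'rotation': array([ 0.04073803, -0.05657493, -1.57854781])}
scene {'fx': 404.5574540535718, 'fy': 404.5574540535718, 'cx': 321.68031738239006, 'cy': 196.95976619541256, 'dist': array([-0.04924152,  0.        ,  0.        ,  0.        ,  0.        ]), 'xyz': array([1.17671765, 0.40686636, 0.969344  ]), 'rotation': array([0.4251457 , 0.74888093, 1.99631518])}
```

View pics/top0.png

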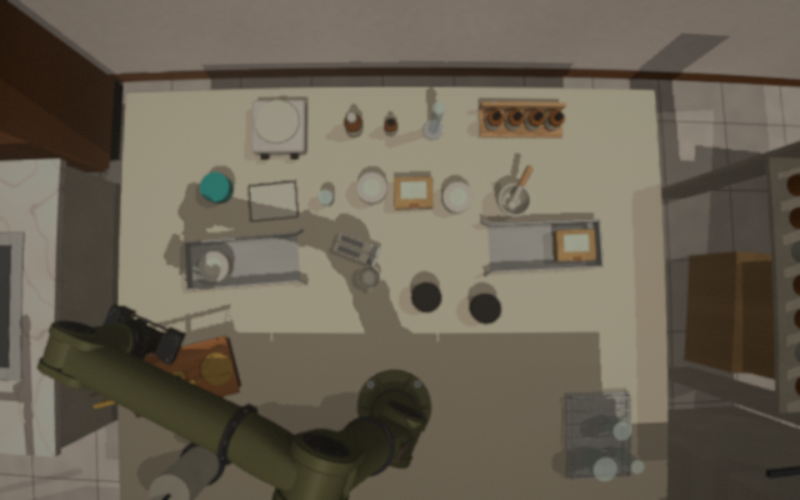

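View pics/scene0.png

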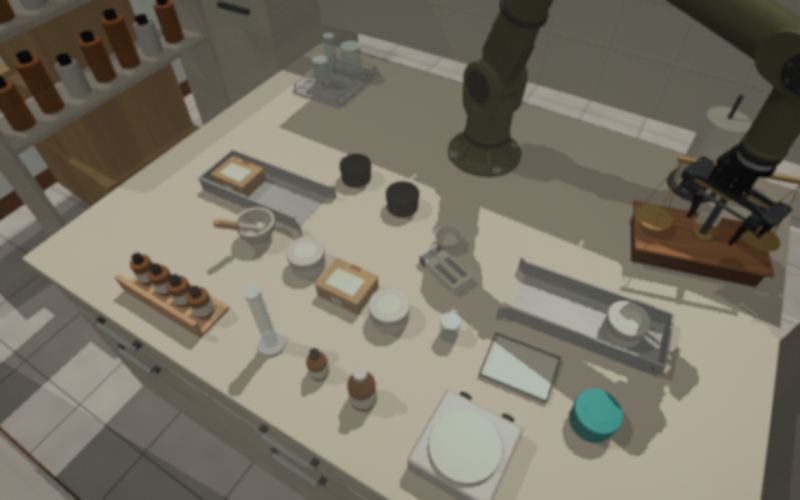

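```bash
cat > h.py <<'E'
from bench import ctrl
import cv2,numpy as np
from scipy.spatial.transform import Rotation as R
def ortho(i,x0,x1,y0,y1,s,z=0.0,M=None):
    """map: row0 = x1 (far), col0 = y1 (left); s m per px"""
    H=int((x1-x0)/s);W=int((y1-y0)/s)
    r,c=np.mgrid[0:H,0:W]
    P=np.stack([x1-r*s,y1-c*s,np.full(r.shape,z)],-1).reshape(-1,3)
    if M is None: rot=R.from_rotvec(i["rotation"]).as_matrix();t=i["xyz"]
    else: rot=M[:3,:3];t=M[:3,3]
    q=(P-t)@rot; q=q*[1,-1,-1]
    K=np.array([[i["fx"],0,i["cx"]],[0,i["fy"],i["cy"]],[0,0,1]])
    p,_=cv2.projectPoints(q.reshape(-1,1,3),np.zeros(3),np.zeros(3),K,i["dist"])
    m=p.reshape(H,W,2).astype(np.float32)
    im=cv2.remap(i["pixels"],m[...,0],m[...,1],cv2.INTER_CUBIC)[:,:,::-1].copy()
    return im
def grid(im,x1,y1,s,step=0.05):
    H,W=im.shape[:2]
    for k in range(-40,40):
        v=k*step
        r=int(round((x1-v)/s));c=int(round((y1-v)/s))
        if 0<=r<H: cv2.line(im,(0,r),(W,r),(0,0,255) if k%2==0 else (200,120,0),1); cv2.putText(im,f"{v:.2f}",(0,r-1),0,.35,(0,0,255),1)
        if 0<=c<W: cv2.line(im,(c,0),(c,H),(0,0,255) if k%2==0 else (200,120,0),1); cv2.putText(im,f"{v:.2f}",(c,10),0,.35,(0,0,255),1)
    return im
E
python3 - <<'E'
from h import *
i=ctrl.get_image("top")
im=ortho(i,0.25,0.78,-0.5,0.5,0.00125)
im=cv2.convertScaleAbs(im,alpha=1.5)
cv2.imwrite("pics/o1.png",grid(im,0.78,0.5,0.00125))
E
```

```text
(no output)
```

View pics/o1.png

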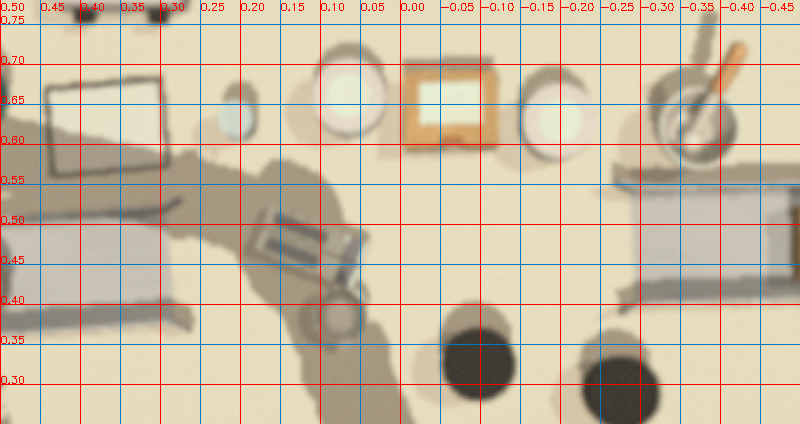

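```bash
cat >> h.py <<'E'
def Rd(yaw):
    a=np.radians(yaw);y=np.array([np.cos(a),np.sin(a),0]);z=np.array([0,0,-1.]);return np.stack([np.cross(y,z),y,z],1)
def rows(*W):
    """W: (n, x,y,z,yaw deg,grip): reach in n rows from previous, interpolated"""
    s=ctrl.get_state();R0=R.from_rotvec(s["tool_rot"]).as_matrix();p0=s["position"]
    yaw0=np.degrees(np.arctan2(R0[1,1],R0[0,1]));prev=np.array([*p0,yaw0])
    print("t %.2f"%s["time"],"pos",p0.round(4),"yaw %.1f"%yaw0,"f",s["ft_force"].round(1),"w",round(float(s["grip_width"])*87,1),"q",s["joint_positions"].round(2))
    out=[]
    for n,x,y,z,yw,g in W:
        t=np.array([x,y,z,yw]);d=t-prev;d[3]=(d[3]+180)%360-180
        for k in range(1,n+1):
            q=prev+d*k/n
            sh=R0.T@(q[:3]-p0)/.3; rv=R.from_matrix(R0.T@Rd(q[3])).as_rotvec()/np.radians(60)
            out.append([*sh.round(3),*rv.round(3),g])
        prev=prev+d
    for k in range(0,len(out),8): print("[",", ".join(",".join("%g"%(v+0) for v in r) for r in out[k:k+8]),"]",len(out[k:k+8]))
def wrist(name,x0,x1,y0,y1,s,z,step=.05):
    st=ctrl.get_state();i=ctrl.get_image("wrist")
    T=np.eye(4);T[:3,:3]=R.from_rotvec(st["tool_rot"]).as_matrix();T[:3,3]=st["position"]
    im=ortho(i,x0,x1,y0,y1,s,z,T@i["tool_from_camera"]);im=cv2.convertScaleAbs(im,alpha=1.5)
    cv2.imwrite(name,grid(im,x1,y1,s,step))
E
python3 -c "
from h import *
rows((8,.38,.33,.22,20,1))"
```

```text
t 0.15 pos [0.2529 0.5983 0.2217] yaw 67.1 f [-0.3 -0.5  0.5] w 87.0 q [-1.16  0.32 -0.07  1.45  0.02  1.37 -0.06]
[ -0.092,-0.082,0.001,-0.001,0,0.098,1, -0.185,-0.165,0.002,-0.001,0,0.196,1, -0.277,-0.247,0.003,-0.001,0,0.294,1, -0.369,-0.329,0.003,-0.001,0,0.392,1, -0.462,-0.412,0.004,-0.001,0,0.491,1, -0.554,-0.494,0.005,-0.001,0.001,0.589,1, -0.646,-0.577,0.006,-0.001,0.001,0.687,1, -0.738,-0.659,0.007,-0.001,0.001,0.785,1 ] 8
```

jog_arm:
  moves: [-0.1,-0.08,0,0,0,0.1,1,-0.2,-0.17,0,0,0,0.2,1,-0.28,-0.25,0,0,0,0.3,1,-0.37,-0.33,0,0,0,0.4,1,-0.46,-0.41,0,0,0,0.5,1,-0.55,-0.5,0,0,0,0.6,1,-0.65,-0.58,0,0,0,0.7,1,-0.74,-0.66,0,0,0,0.79,1]
  newtons: 25

```text
time: 1.15
position: [0.3816, 0.328, 0.2226]
tool_rot: [1.816, 2.564, 0.0]
ft_force: [0.3, -0.1, 0.6]
grip_width: 0.996
grip_force: 0.0
```

```bash
python3 -c "
from h import *
rows((6,.46,.12,.2,-22,1),(2,.46,.12,.2,-22,1))"
```

```text
t 1.15 pos [0.3816 0.328  0.2226] yaw 19.4 f [ 0.3 -0.1  0.6] w 86.6 q [-0.92  0.01  0.16  1.81 -0.    1.32 -0.42]
[ -0.123,0.003,0.013,0,0,0.115,1, -0.247,0.005,0.025,0,0,0.23,1, -0.37,0.008,0.038,0,0,0.345,1, -0.494,0.011,0.05,0,0,0.46,1, -0.617,0.014,0.063,0,0,0.575,1, -0.741,0.016,0.075,0,0,0.69,1, -0.741,0.016,0.075,0,0,0.69,1, -0.741,0.016,0.075,0,0,0.69,1 ] 8
```

jog_arm:
  moves: [-0.12,0,0,0,0,0.11,1,-0.25,0.01,0.02,0,0,0.23,1,-0.37,0.01,0.04,0,0,0.35,1,-0.5,0.01,0.05,0,0,0.46,1,-0.62,0.015,0.06,0,0,0.58,1,-0.74,0.016,0.07,0,0,0.69,1,-0.74,0.016,0.07,0,0,0.69,1,-0.74,0.016,0.07,0,0,0.69,1]

```text
time: 2.15
position: [0.4596, 0.1228, 0.2016]
tool_rot: [-2.6, -1.763, -0.0]
ft_force: [-0.7, 0.4, 0.3]
grip_width: 0.998
grip_force: 0.0
```

```bash
python3 -c "
from h import *
wrist('pics/w1.png',.34,.72,-.0,.3,.0005*1.3,.028,.02)
i=ctrl.get_image('top');im=ortho(i,.25,.75,-.5,.5,.00125);cv2.imwrite('pics/o2.png',im)
rows((1,.46,.12,.2,-22,1))"
```

```text
t 2.25 pos [0.4595 0.1236 0.2016] yaw -21.6 f [-0.4  0.5  0.1] w 87.1 q [-0.7  -0.05  0.37  1.91  0.02  1.28 -0.71]
[ -0.011,0.006,0.005,0,0,0.007,1 ] 1
```

View pics/w1.png

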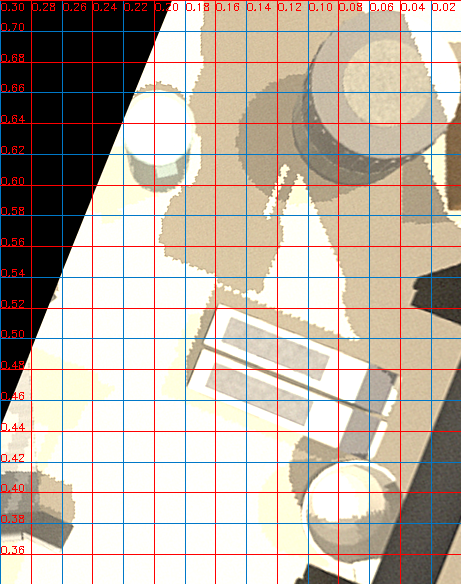

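```bash
python3 -c "
from h import *
rows((3,.4717,.1086,.12,-22,1),(4,.4717,.1086,.013,-22,1),(1,.4717,.1086,.013,-22,1))"
```

```text
t 2.25 pos [0.4595 0.1236 0.2016] yaw -21.6 f [-0.4  0.5  0.1] w 87.1 q [-0.7  -0.05  0.37  1.91  0.02  1.28 -0.71]
[ -0.011,0.019,0.091,0,0,0.002,1, -0.021,0.038,0.181,0,0,0.004,1, -0.032,0.056,0.272,0,0,0.007,1, -0.032,0.056,0.361,0,0,0.007,1, -0.032,0.056,0.45,0,0,0.007,1, -0.032,0.056,0.539,0,0,0.007,1, -0.032,0.056,0.629,0,0,0.007,1, -0.032,0.056,0.629,0,0,0.007,1 ] 8
```

jog_arm:
  moves: [-0.01,0.02,0.09,0,0,0,1,-0.02,0.04,0.18,0,0,0.005,1,-0.032,0.056,0.27,0,0,0.007,1,-0.032,0.056,0.36,0,0,0.007,1,-0.032,0.056,0.45,0,0,0.007,1,-0.032,0.056,0.54,0,0,0.007,1,-0.032,0.056,0.629,0,0,0.007,1,-0.032,0.056,0.629,0,0,0.007,1]

```text
time: 3.25
position: [0.4698, 0.1078, 0.0112]
tool_rot: [-2.604, -1.756, 0.007]
ft_force: [0.1, 0.1, -0.4]
grip_width: 1.001
grip_force: 0.0
```

jog_arm:
  moves: [0,0,0,0,0,0,-1,0,0,0,0,0,0,-1,0,0,0,0,0,0,-1,0,0,0,0,0,0,-1,0,0,0,0,0,0,-1,0,0,-0.02,0,0,0,-1,0,0,-0.06,0,0,0,-1,0,0,-0.1,0,0,0,-1]
  newtons: 25

```text
time: 4.25
position: [0.472, 0.1073, 0.0438]
tool_rot: [2.606, 1.754, 0.001]
ft_force: [-0.3, 0.1, -1.2]
grip_width: 0.64
grip_force: 25.0
```

```bash
python3 -c "
from h import *
rows((2,.4717,.1086,.12,-22,-1),(6,.619,.365,.12,6,-1),(2,.619,.365,.12,6,-1))"
```

```text
t 4.25 pos [0.472  0.1073 0.0438] yaw -22.1 f [-0.3  0.1 -1.2] w 55.7 q [-0.66  0.14  0.41  2.06 -0.07  0.94 -0.6 ]
[ 0.002,-0.001,-0.127,0,0,-0.001,-1, 0.004,-0.003,-0.254,0,0,-0.002,-1, 0.166,0.02,-0.254,0,0,-0.08,-1, 0.329,0.042,-0.254,0,0,-0.158,-1, 0.492,0.064,-0.254,0,0,-0.236,-1, 0.655,0.086,-0.254,0,0,-0.313,-1, 0.817,0.108,-0.254,0,0,-0.391,-1, 0.98,0.13,-0.254,0,0,-0.469,-1 ] 8
[ 0.98,0.13,-0.254,0,0,-0.469,-1, 0.98,0.13,-0.254,0,0,-0.469,-1 ] 2
```

jog_arm:
  moves: [0,0,-0.12,0,0,0,-1,0,0,-0.25,0,0,0,-1,0.16,0.02,-0.254,0,0,-0.08,-1,0.33,0.04,-0.254,0,0,-0.16,-1,0.49,0.065,-0.254,0,0,-0.24,-1,0.65,0.085,-0.254,0,0,-0.31,-1,0.8,0.1,-0.254,0,0,-0.39,-1,0.9,0.12,-0.254,0,0,-0.47,-1]

```text
time: 5.25
position: [0.607, 0.3469, 0.1195]
tool_rot: [-2.094, -2.341, -0.001]
ft_force: [-0.1, 0.1, -2.2]
grip_width: 0.642
grip_force: 25.0
```

```bash
python3 -c "
from h import *
wrist('pics/w2.png',.5,.76,.2,.54,.0005,.012,.02)
rows((8,.619,.365,.035,6,-1))"
```

```text
t 5.30 pos [0.6082 0.3504 0.1192] yaw 6.6 f [ 1.9  2.9 -1.3] w 55.8 q [-0.75  0.49  0.26  1.44 -0.13  1.22 -0.36]
[ 0.005,0.005,0.035,0.003,-0.003,0.001,-1, 0.011,0.01,0.07,0.003,-0.003,0.003,-1, 0.016,0.015,0.105,0.003,-0.003,0.004,-1, 0.022,0.02,0.14,0.003,-0.003,0.005,-1, 0.027,0.025,0.175,0.003,-0.003,0.007,-1, 0.032,0.03,0.211,0.003,-0.003,0.008,-1, 0.038,0.035,0.246,0.003,-0.003,0.009,-1, 0.043,0.041,0.281,0.003,-0.003,0.011,-1 ] 8
```

View pics/w2.png

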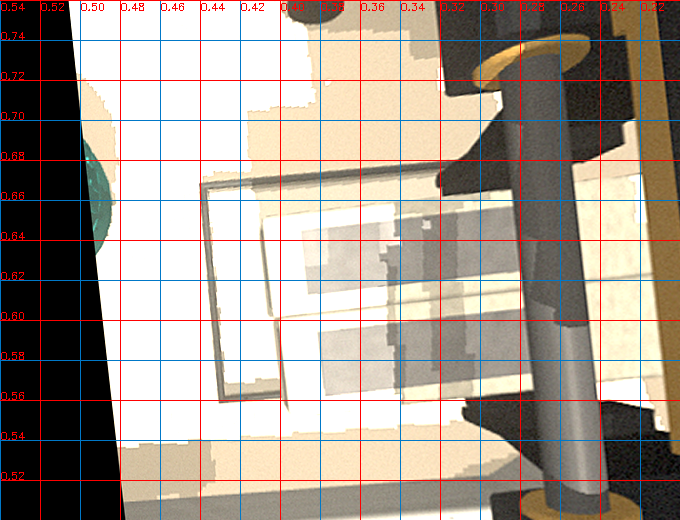

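```bash
python3 -c "
from h import *
rows((6,.6197,.363,.035,5.5,-1),(2,.6197,.363,.035,5.5,-1))"
```

```text
t 5.30 pos [0.6082 0.3504 0.1192] yaw 6.6 f [ 1.9  2.9 -1.3] w 55.8 q [-0.75  0.49  0.26  1.44 -0.13  1.22 -0.36]
[ 0.006,0.007,0.047,0.003,-0.003,0.003,-1, 0.012,0.014,0.094,0.003,-0.003,0.006,-1, 0.018,0.021,0.14,0.003,-0.003,0.009,-1, 0.024,0.028,0.187,0.003,-0.003,0.013,-1, 0.03,0.035,0.234,0.003,-0.003,0.016,-1, 0.036,0.042,0.281,0.003,-0.003,0.019,-1, 0.036,0.042,0.281,0.003,-0.003,0.019,-1, 0.036,0.042,0.281,0.003,-0.003,0.019,-1 ] 8
```

jog_arm:
  moves: [0,0.01,0.04,0,0,0,-1,0.01,0.015,0.09,0,0,0.005,-1,0.018,0.02,0.14,0,0,0.01,-1,0.024,0.028,0.18,0,0,0.013,-1,0.03,0.035,0.23,0,0,0.016,-1,0.036,0.042,0.28,0,0,0.019,-1,0.036,0.042,0.28,0,0,0.019,-1,0.036,0.042,0.28,0,0,0.019,-1]

```text
time: 6.3
position: [0.6186, 0.3562, 0.0354]
tool_rot: [2.124, 2.315, 0.001]
ft_force: [0.7, -0.0, -1.9]
grip_width: 0.638
grip_force: 25.0
```

```bash
python3 -c "
from h import *
wrist('pics/w3.png',.53,.70,.26,.46,.00033,.012,.01)
rows((8,.6197,.363,.017,5.5,-1))"
```

```text
t 6.35 pos [0.6188 0.3562 0.0358] yaw 4.9 f [ 0.2  0.8 -2. ] w 55.8 q [-0.74  0.59  0.25  1.47 -0.16  1.09 -0.37]
[ 0.003,0.001,0.008,0.001,0,-0.001,-1, 0.006,0.001,0.016,0.001,0,-0.002,-1, 0.008,0.002,0.024,0.001,0,-0.004,-1, 0.011,0.002,0.031,0.001,0,-0.005,-1, 0.014,0.003,0.039,0.001,0,-0.006,-1, 0.017,0.004,0.047,0.001,0,-0.007,-1, 0.019,0.004,0.055,0.001,0,-0.008,-1, 0.022,0.005,0.063,0.001,0,-0.009,-1 ] 8
```

View pics/w3.png

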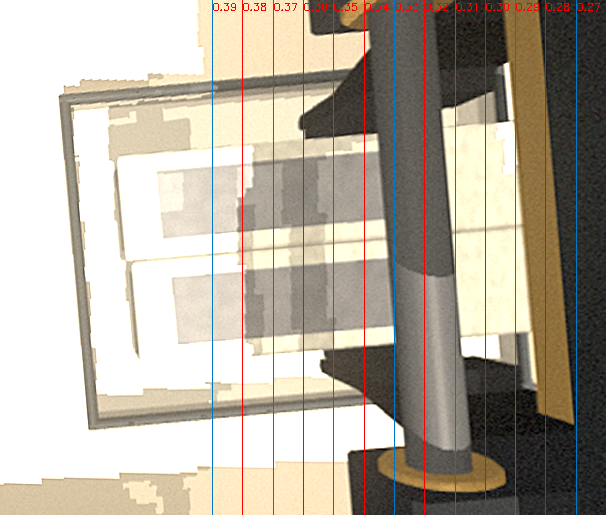

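```bash
python3 -c "
from h import *
st=ctrl.get_state();i=ctrl.get_image('wrist')
T=np.eye(4);T[:3,:3]=R.from_rotvec(st['tool_rot']).as_matrix();T[:3,3]=st['position']
C=(T@i['tool_from_camera'])[:3,3];print(C,st['position'])
for p in [(118,157),(122,258),(130,262),(138,355),(515,122),(528,330),(520,232)]:
    P=np.array([.70-p[1]*.00033,.46-p[0]*.00033,.012])
    for z in (.0245,.0525):
        Q=P+(C-P)*(z-.012)/(C[2]-.012)
        print(p,z,Q.round(4), (T[:3,:3].T@(Q-st['position'])).round(4))
"
```

```text
[0.61298164 0.43146573 0.19859072] [0.61878894 0.35623251 0.03580306]
(118, 157) 0.0245 [0.6458 0.4218 0.0245] [0.063  0.0326 0.0114]
(118, 157) 0.0525 [0.6405 0.4233 0.0525] [ 0.065   0.0275 -0.0166]
(122, 258) 0.0245 [0.6147 0.4205 0.0245] [0.0644 0.0015 0.0113]
(122, 258) 0.0525 [0.6145 0.4223 0.0525] [ 0.0662  0.0014 -0.0167]
(130, 262) 0.0245 [0.6135 0.4181 0.0245] [0.062  0.     0.0113]
(130, 262) 0.0525 [0.6134 0.4202 0.0525] [ 0.0642  0.0002 -0.0167]
(138, 355) 0.0245 [0.5849 0.4156 0.0245] [ 0.0621 -0.0287  0.0113]
(138, 355) 0.0525 [0.5894 0.4182 0.0525] [ 0.0642 -0.0239 -0.0167]
(515, 122) 0.0245 [0.6566 0.2995 0.0245] [-0.0598  0.0328  0.0113]
(515, 122) 0.0525 [0.6496 0.3207 0.0525] [-0.038   0.0277 -0.0167]
(528, 330) 0.0245 [0.5926 0.2955 0.0245] [-0.0582 -0.0314  0.0112]
(528, 330) 0.0525 [0.5958 0.3174 0.0525] [-0.0367 -0.0262 -0.0167]
(520, 232) 0.0245 [0.6227 0.298  0.0245] [-0.0584 -0.0011  0.0113]
(520, 232) 0.0525 [0.6212 0.3195 0.0525] [-0.0368 -0.0008 -0.0167]
```

```bash
python3 -c "
from h import *
rows((6,.6197,.362,.0150,5,-1),(2,.6197,.362,.0150,5,-1))"
```

```text
t 6.40 pos [0.6189 0.3562 0.036 ] yaw 4.9 f [ 0.4 -0.1 -0.8] w 55.4 q [-0.74  0.59  0.25  1.47 -0.16  1.09 -0.37]
[ 0.003,0.001,0.012,0.001,-0.001,0,-1, 0.006,0.001,0.023,0.001,-0.001,0,-1, 0.009,0.002,0.035,0.001,-0.001,-0.001,-1, 0.013,0.003,0.047,0.001,-0.001,-0.001,-1, 0.016,0.004,0.058,0.001,-0.001,-0.001,-1, 0.019,0.004,0.07,0.001,-0.001,-0.001,-1, 0.019,0.004,0.07,0.001,-0.001,-0.001,-1, 0.019,0.004,0.07,0.001,-0.001,-0.001,-1 ] 8
```

jog_arm:
  moves: [0.01,0.002,0,0,0,0,-1,0.019,0.004,0.01,0,0,0,-1,0.019,0.004,0.025,0,0,0,-1,0.019,0.004,0.04,0,0,0,-1,0.019,0.004,0.055,0,0,0,-1,0.019,0.004,0.07,0,0,0,-1,0.019,0.004,0.07,0,0,0,-1,0.019,0.004,0.07,0,0,0,-1]

```text
time: 7.4
position: [0.6189, 0.3616, 0.0164]
tool_rot: [-2.124, -2.314, 0.0]
ft_force: [-5.2, -2.8, 10.3]
grip_width: 0.637
grip_force: 25.0
```

jog_arm:
  moves: [0,0,0,0,0,0,-1,0,0,0,0,0,0,0.4,0,0,0,0,0,0,0.43,0,0,0,0,0,0,0.45,0,0,0,0,0,0,0.45,0,0,-0.02,0,0,0,0.45,0,0,-0.12,0,0,0,0.45,0,0,-0.25,0,0,0,0.45]

```text
time: 8.4
position: [0.6183, 0.3615, 0.0891]
tool_rot: [-2.123, -2.315, 0.003]
ft_force: [-0.7, 0.9, 0.3]
grip_width: 0.725
grip_force: 0.0
```

```bash
python3 -c "
from h import *
wrist('pics/w4.png',.38,.70,.22,.47,.0005,.012,.05)
im=cv2.imread('pics/w4.png');print(im.shape)
rows((3,.6,.3,.13,30,.38),(5,.704,.062,.11,90,.38),(1,.704,.062,.014,90,.38))"
```

```text
(639, 499, 3)
t 8.45 pos [0.6218 0.3633 0.0967] yaw 4.9 f [2.8 1.1 5.5] w 62.7 q [-0.75  0.54  0.26  1.42 -0.15  1.19 -0.39]
[ -0.068,-0.03,-0.038,0.007,-0.003,-0.139,0.38, -0.136,-0.06,-0.075,0.008,-0.003,-0.279,0.38, -0.204,-0.09,-0.113,0.008,-0.002,-0.418,0.38, -0.368,-0.034,-0.1,0.008,-0.001,-0.618,0.38, -0.532,0.021,-0.086,0.008,-0.001,-0.818,0.38, -0.696,0.076,-0.073,0.009,0,-1.018,0.38, -0.86,0.132,-0.06,0.009,0.001,-1.218,0.38, -1.024,0.187,-0.047,0.009,0.002,-1.418,0.38 ] 8
[ -1.025,0.185,0.273,0.009,0.002,-1.418,0.38 ] 1
```

View pics/w4.png

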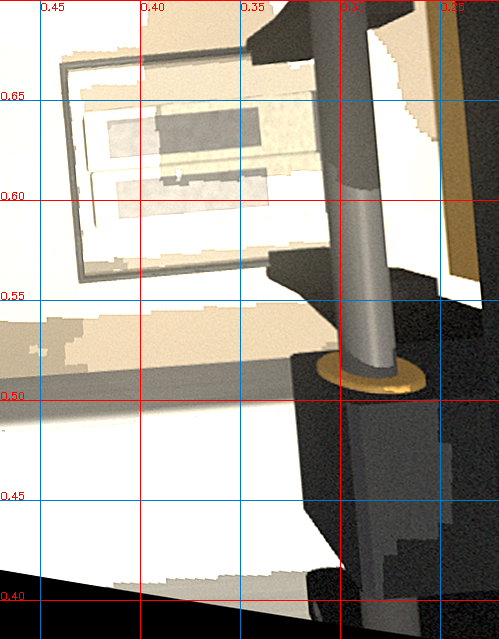

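jog_arm:
  moves: [-0.05,-0.01,-0.06,0,0,-0.12,0.45,-0.12,-0.02,-0.08,0,0,-0.24,0.4,-0.2,-0.02,-0.1,0,0,-0.37,0.38,-0.3,0,-0.1,0,0,-0.5,0.38,-0.43,0.03,-0.1,0,0,-0.65,0.38,-0.56,0.08,-0.1,0,0,-0.8,0.38,-0.7,0.13,-0.1,0,0,-0.9,0.38,-0.8,0.18,-0.1,0,0,-1,0.38]

```text
time: 9.45
position: [0.6944, 0.1244, 0.1197]
tool_rot: [0.68, 3.066, -0.001]
ft_force: [-0.2, -0.0, -0.2]
grip_width: 0.691
grip_force: 0.0
```

```bash
python3 -c "
from h import *
rows((3,.718,.063,.12,90,.38),(4,.718,.063,.014,90,.38),(1,.716,.063,.014,90,.38))"
```

```text
t 9.45 pos [0.6944 0.1244 0.1197] yaw 65.0 f [-0.2 -0.  -0.2] w 60.1 q [-0.33  0.5   0.16  1.43 -0.08  1.22  0.97]
[ -0.053,-0.051,0,0,0.001,-0.139,0.38, -0.105,-0.102,0,0,0.001,-0.278,0.38, -0.158,-0.152,-0.001,-0.001,0.001,-0.417,0.38, -0.158,-0.152,0.088,-0.001,0.001,-0.417,0.38, -0.157,-0.152,0.176,-0.001,0.001,-0.417,0.38, -0.157,-0.152,0.264,-0.001,0.001,-0.417,0.38, -0.157,-0.152,0.353,-0.001,0.001,-0.417,0.38, -0.151,-0.155,0.353,-0.001,0.001,-0.417,0.38 ] 8
```

jog_arm:
  moves: [-0.05,-0.05,0,0,0,-0.14,0.38,-0.1,-0.1,0,0,0,-0.28,0.38,-0.158,-0.152,0,0,0,-0.42,0.38,-0.158,-0.152,0.06,0,0,-0.42,0.38,-0.158,-0.152,0.14,0,0,-0.42,0.38,-0.158,-0.152,0.23,0,0,-0.42,0.38,-0.158,-0.152,0.31,0,0,-0.42,0.38,-0.158,-0.152,0.35,0,0,-0.42,0.38]

```text
time: 10.45
position: [0.715, 0.0677, 0.0112]
tool_rot: [0.003, -3.138, -0.001]
ft_force: [-0.3, -0.3, -0.2]
grip_width: 0.69
grip_force: 0.0
```

```bash
cat > push.py <<'E'
from h import *
import sys
def F(n,x,y,d,g=.38,off=.043,z=.014,yo=-90):
    a=np.radians(d);return (n,x-off*np.cos(a),y-off*np.sin(a),z,d+yo,g)
E
python3 -c "
from push import *
rows(F(4,.64,.063,180),F(4,.56,.068,172),F(3,.51,.09,145),F(3,.47,.14,118),F(2,.452,.19,104))"
```

```text
t 10.45 pos [0.715  0.0677 0.0112] yaw 90.1 f [-0.3 -0.3 -0.2] w 60.0 q [-0.19  0.62  0.09  1.47 -0.06  1.06  1.48]
[ 0.027,-0.004,-0.002,0.001,-0.004,0,0.38, 0.053,-0.008,-0.004,0.001,-0.004,0.001,0.38, 0.08,-0.012,-0.007,0.001,-0.004,0.001,0.38, 0.107,-0.016,-0.009,0.001,-0.004,0.002,0.38, 0.174,-0.016,-0.009,0,-0.004,0.035,0.38, 0.241,-0.017,-0.008,0,-0.004,0.068,0.38, 0.308,-0.018,-0.008,0,-0.004,0.102,0.38, 0.375,-0.018,-0.008,0,-0.004,0.135,0.38 ] 8
[ 0.439,-0.015,-0.008,0,-0.004,0.285,0.38, 0.502,-0.011,-0.007,0,-0.004,0.435,0.38, 0.566,-0.007,-0.007,-0.001,-0.004,0.585,0.38, 0.627,0.034,-0.007,-0.001,-0.004,0.735,0.38, 0.688,0.075,-0.007,-0.001,-0.004,0.885,0.38, 0.749,0.116,-0.006,-0.001,-0.004,1.035,0.38, 0.795,0.193,-0.006,-0.002,-0.004,1.152,0.38, 0.842,0.27,-0.006,-0.002,-0.003,1.268,0.38 ] 8
```

jog_arm:
  moves: [0.03,-0.004,0,0,0,0,0.38,0.06,-0.008,-0.005,0,0,0,0.38,0.09,-0.012,-0.008,0,0,0,0.38,0.13,-0.016,-0.008,0,0,0.01,0.38,0.19,-0.016,-0.008,0,0,0.03,0.38,0.25,-0.017,-0.008,0,0,0.07,0.38,0.31,-0.018,-0.008,0,0,0.1,0.38,0.37,-0.018,-0.008,0,0,0.14,0.38]

```text
time: 11.45
position: [0.6068, 0.0602, 0.0179]
tool_rot: [0.229, 3.129, 0.001]
ft_force: [3.4, -0.3, 0.9]
grip_width: 0.687
grip_force: 1.4
```

```bash
python3 -c "
from push import *
i=ctrl.get_image('top');im=ortho(i,.3,.75,-.3,.5,.001,.056);cv2.imwrite('pics/o3.png',grid(cv2.convertScaleAbs(im,alpha=1.5),.75,.5,.001))
rows(F(3,.51,.09,145),F(3,.47,.14,118),F(2,.452,.19,104))"
```

```text
t 11.50 pos [0.6037 0.0604 0.0174] yaw 81.6 f [-2.1 -0.   0.7] w 59.9 q [-0.24  0.41  0.11  1.78 -0.05  0.96  1.32]
[ 0.065,-0.004,0.004,0,0,0.148,0.38, 0.13,-0.008,0.008,0,0,0.295,0.38, 0.195,-0.012,0.011,0,0,0.443,0.38, 0.262,0.019,0.011,0,0,0.593,0.38, 0.328,0.05,0.011,0,0,0.743,0.38, 0.395,0.082,0.011,0,0,0.893,0.38, 0.452,0.151,0.012,0,-0.001,1.009,0.38, 0.509,0.221,0.012,0,-0.001,1.126,0.38 ] 8
```

View pics/o3.png

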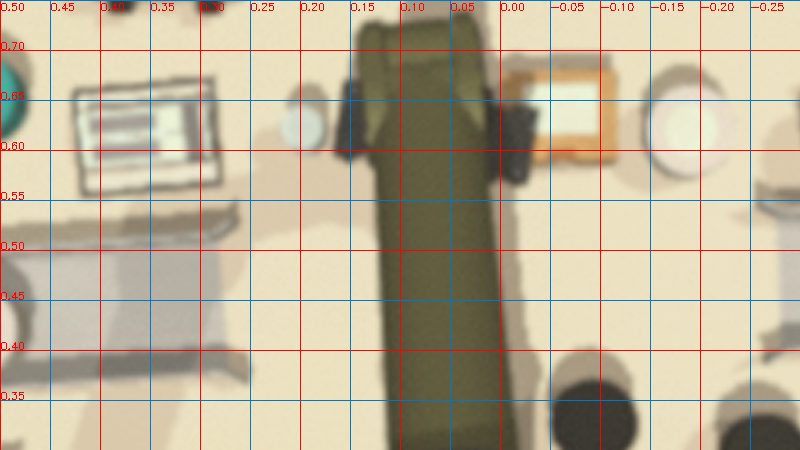

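jog_arm:
  moves: [0.06,-0.004,0.005,0,0,0.14,0.38,0.13,-0.008,0.01,0,0,0.29,0.38,0.195,-0.01,0.01,0,0,0.44,0.38,0.26,0.02,0.01,0,0,0.59,0.38,0.33,0.05,0.01,0,0,0.74,0.38,0.39,0.08,0.01,0,0,0.88,0.38,0.44,0.14,0.01,0,0,0.97,0.38,0.48,0.2,0.01,0,0,1,0.38]

```text
time: 12.5
position: [0.4749, 0.1381, 0.0158]
tool_rot: [1.764, 2.593, 0.003]
ft_force: [3.3, -7.3, 8.2]
grip_width: 0.692
grip_force: 5.3
```

```bash
python3 -c "
from push import *
rows(F(3,.446,.24,94),F(8,.4325,.455,94),F(5,.431,.475,94))
i=ctrl.get_image('top');im=ortho(i,.3,.75,-.3,.5,.001,.056);cv2.imwrite('pics/o4.png',grid(cv2.convertScaleAbs(im,alpha=1.5),.75,.5,.001))
"
```

```text
t 12.50 pos [0.4749 0.1381 0.0158] yaw 21.5 f [ 3.3 -7.3  8.2] w 60.2 q [-0.54  0.2   0.22  2.06 -0.05  0.88  0.08]
[ 0.072,-0.003,0.002,0.005,0.003,0.097,0.38, 0.143,-0.005,0.003,0.005,0.003,0.195,0.38, 0.215,-0.008,0.005,0.005,0.003,0.292,0.38, 0.3,0.019,0.005,0.005,0.003,0.292,0.38, 0.385,0.047,0.005,0.005,0.003,0.292,0.38, 0.471,0.075,0.004,0.005,0.003,0.292,0.38, 0.556,0.102,0.004,0.005,0.003,0.292,0.38, 0.642,0.13,0.004,0.005,0.003,0.292,0.38 ] 8
[ 0.727,0.158,0.004,0.005,0.003,0.292,0.38, 0.812,0.185,0.004,0.005,0.003,0.292,0.38, 0.898,0.213,0.004,0.005,0.003,0.292,0.38, 0.911,0.217,0.004,0.005,0.003,0.292,0.38, 0.923,0.221,0.003,0.005,0.003,0.292,0.38, 0.936,0.225,0.003,0.005,0.003,0.292,0.38, 0.949,0.229,0.003,0.005,0.003,0.292,0.38, 0.962,0.233,0.003,0.005,0.003,0.292,0.38 ] 8
```

jog_arm:
  moves: [0.05,0,0.002,0,0,0.1,0.38,0.11,-0.005,0.003,0,0,0.2,0.38,0.18,-0.005,0.004,0,0,0.29,0.38,0.25,0.01,0.004,0,0,0.29,0.38,0.32,0.027,0.004,0,0,0.29,0.38,0.39,0.048,0.004,0,0,0.29,0.38,0.46,0.072,0.004,0,0,0.29,0.38,0.53,0.094,0.004,0,0,0.29,0.38]

```text
time: 13.55
position: [0.4414, 0.2951, 0.0138]
tool_rot: [2.136, 2.298, -0.003]
ft_force: [1.0, -10.2, 11.8]
grip_width: 0.691
grip_force: 6.5
```

```bash
python3 -c "
from push import *
rows(F(5,.4335,.435,94),F(5,.431,.47,94))
"
```

```text
t 13.55 pos [0.4414 0.2951 0.0138] yaw 4.2 f [  1.  -10.2  11.8] w 60.1 q [-0.78  0.28  0.15  1.97 -0.05  0.9  -0.53]
[ 0.065,0.001,0,0.001,0.004,0.001,0.38, 0.13,0.003,-0.001,0.001,0.004,0.001,0.38, 0.194,0.004,-0.001,0.001,0.004,0.002,0.38, 0.259,0.006,-0.002,0.001,0.004,0.002,0.38, 0.324,0.007,-0.002,0.001,0.004,0.003,0.38, 0.347,0.007,-0.002,0.001,0.004,0.003,0.38, 0.371,0.007,-0.002,0.001,0.004,0.003,0.38, 0.394,0.007,-0.002,0.001,0.004,0.003,0.38 ] 8
[ 0.417,0.007,-0.002,0.001,0.004,0.003,0.38, 0.441,0.008,-0.002,0.001,0.004,0.003,0.38 ] 2
```

```bash
python3 -c "
from push import *
for k in range(2): i=ctrl.get_image('wrist')
s=ctrl.get_state();print(s['ft_force'],s['grip_force'])
rows(F(5,.4335,.435,94),F(5,.431,.47,94))
np.save('pics/wj.npy',i['pixels'])
"
```

```text
[ 1.32805403 -0.48224767  0.76861571] 0.8403901769111144
t 13.65 pos [0.4405 0.2997 0.0136] yaw 4.4 f [ 1.3 -0.5  0.8] w 60.3 q [-0.78  0.28  0.15  1.97 -0.05  0.9  -0.53]
[ 0.062,0.002,0,0.002,-0.001,0.001,0.38, 0.123,0.004,0,0.002,-0.001,0.003,0.38, 0.185,0.006,-0.001,0.002,-0.001,0.004,0.38, 0.246,0.008,-0.001,0.002,-0.001,0.005,0.38, 0.308,0.01,-0.001,0.002,-0.001,0.007,0.38, 0.331,0.01,-0.001,0.002,-0.001,0.007,0.38, 0.355,0.01,-0.001,0.002,-0.001,0.007,0.38, 0.378,0.011,-0.001,0.002,-0.001,0.007,0.38 ] 8
[ 0.402,0.011,-0.001,0.002,-0.001,0.007,0.38, 0.425,0.011,-0.001,0.002,-0.001,0.007,0.38 ] 2
```

jog_arm:
  moves: [0.05,0.002,0,0,0,0,0.38,0.11,0.004,0,0,0,0,0.38,0.17,0.006,0,0,0,0,0.38,0.23,0.008,0,0,0,0,0.38,0.29,0.01,0,0,0,0,0.38,0.34,0.01,0,0,0,0,0.38,0.38,0.01,0,0,0,0,0.38,0.41,0.01,0,0,0,0,0.38]

```text
time: 14.65
position: [0.4348, 0.4164, 0.0128]
tool_rot: [2.136, 2.297, -0.009]
ft_force: [0.3, -11.9, 10.4]
grip_width: 0.69
grip_force: 6.5
```

```bash
python3 -c "
from push import *
rows((2,.44,.35,.05,4,.38),(4,.46,.2,.12,-10,.38),(2,.5,.06,.12,-40,.38),(4,.6,-.06,.12,-60,.38),(5,.687,-.188,.12,-90,.38))
"
```

```text
t 14.65 pos [0.4348 0.4164 0.0128] yaw 4.2 f [  0.3 -11.9  10.4] w 60.1 q [-0.9   0.41  0.11  1.79 -0.05  0.96 -0.7 ]
[ -0.111,0.001,-0.061,-0.001,0.007,0.001,0.38, -0.223,0.001,-0.123,-0.001,0.007,0.003,0.38, -0.349,0.009,-0.18,-0.001,0.007,0.061,0.38, -0.475,0.016,-0.237,0,0.007,0.12,0.38, -0.602,0.024,-0.295,0,0.007,0.178,0.38, -0.728,0.031,-0.352,0,0.007,0.236,0.38, -0.966,0.081,-0.351,0.001,0.007,0.486,0.38, -1.203,0.13,-0.349,0.002,0.007,0.736,0.38 ] 8
[ -1.309,0.206,-0.348,0.002,0.007,0.82,0.38, -1.415,0.282,-0.348,0.003,0.007,0.903,0.38, -1.52,0.358,-0.347,0.003,0.007,0.986,0.38, -1.626,0.433,-0.346,0.003,0.007,1.07,0.38, -1.716,0.485,-0.346,0.004,0.006,1.17,0.38, -1.805,0.537,-0.345,0.004,0.006,1.27,0.38, -1.894,0.588,-0.344,0.004,0.006,1.37,0.38, -1.984,0.64,-0.344,0.005,0.006,1.47,0.38 ] 8
[ -2.073,0.692,-0.343,0.005,0.006,1.57,0.38 ] 1
```

jog_arm:
  moves: [-0.06,0,-0.02,0,0,0,0.38,-0.17,0,-0.1,0,0,-0.05,0.38,-0.3,0,-0.22,0,0,-0.15,0.38,-0.44,0.02,-0.35,0,0,-0.28,0.38,-0.58,0.04,-0.35,0,0,-0.4,0.38,-0.72,0.06,-0.35,0,0,-0.55,0.38,-0.86,0.1,-0.35,0,0,-0.7,0.38,-1,0.15,-0.35,0,0,-0.85,0.38]

```text
time: 15.65
position: [0.5, 0.1239, 0.1174]
tool_rot: [-0.928, -3.001, -0.002]
ft_force: [0.2, 0.3, 0.7]
grip_width: 0.688
grip_force: 0.0
```

```bash
python3 -c "
from push import *
for k in range(1): i=ctrl.get_image('top')
im=ortho(i,.3,.72,-.5,.62,.0014,.056);cv2.imwrite('pics/o5.png',grid(cv2.convertScaleAbs(im,alpha=1.5),.72,.62,.0014))
rows((3,.55,.02,.12,60,.38),(5,.69,-.188,.12,90,.38))
"
```

```text
t 15.70 pos [0.5027 0.1165 0.1175] yaw 55.6 f [ 2.5 -5.7  0.1] w 59.9 q [-0.5   0.11  0.24  1.92 -0.03  1.11  0.71]
[ -0.104,-0.059,-0.002,-0.001,0.003,-0.025,0.38, -0.208,-0.117,-0.005,-0.001,0.003,-0.049,0.38, -0.312,-0.176,-0.007,-0.001,0.003,-0.074,0.38, -0.467,-0.238,-0.006,-0.002,0.003,-0.174,0.38, -0.622,-0.299,-0.006,-0.002,0.003,-0.274,0.38, -0.778,-0.361,-0.005,-0.002,0.003,-0.374,0.38, -0.933,-0.423,-0.005,-0.002,0.003,-0.474,0.38, -1.089,-0.484,-0.004,-0.002,0.003,-0.574,0.38 ] 8
```

jog_arm:
  moves: [-0.11,-0.06,-0.005,0,0,-0.03,0.38,-0.23,-0.12,-0.005,0,0,-0.06,0.38,-0.36,-0.18,-0.005,0,0,-0.1,0.38,-0.5,-0.24,-0.005,0,0,-0.2,0.38,-0.64,-0.3,-0.005,0,0,-0.3,0.38,-0.78,-0.36,-0.005,0,0,-0.4,0.38,-0.91,-0.42,-0.005,0,0,-0.48,0.38,-1,-0.48,-0.005,0,0,-0.57,0.38]

```text
time: 16.7
position: [0.6654, -0.1651, 0.1185]
tool_rot: [-0.011, -3.141, -0.001]
ft_force: [0.1, 1.1, -0.3]
grip_width: 0.693
grip_force: 0.0
```

```bash
python3 -c "
from push import *
rows((2,.69,-.187,.11,90,.38),(5,.69,-.187,.014,90,.38),(1,.69,-.187,.014,90,.38))
"
```

```text
t 16.70 pos [ 0.6654 -0.1651  0.1185] yaw 89.6 f [ 0.1  1.1 -0.3] w 60.3 q [-0.04  0.47  0.33  1.49 -0.16  1.21  1.88]
[ -0.041,-0.036,0.014,0.001,0,-0.003,0.38, -0.083,-0.072,0.028,0.001,0,-0.007,0.38, -0.083,-0.072,0.092,0.001,0,-0.007,0.38, -0.083,-0.072,0.156,0.001,0,-0.007,0.38, -0.083,-0.072,0.22,0.001,0,-0.007,0.38, -0.083,-0.072,0.284,0.001,0,-0.007,0.38, -0.083,-0.073,0.348,0.001,0,-0.007,0.38, -0.083,-0.073,0.348,0.001,0,-0.007,0.38 ] 8
```

jog_arm:
  moves: [-0.04,-0.03,0,0,0,0,0.38,-0.083,-0.07,0.01,0,0,0,0.38,-0.083,-0.07,0.08,0,0,0,0.38,-0.083,-0.07,0.15,0,0,0,0.38,-0.083,-0.07,0.22,0,0,0,0.38,-0.083,-0.07,0.29,0,0,0,0.38,-0.083,-0.07,0.34,0,0,0,0.38,-0.083,-0.07,0.345,0,0,0,0.38]

```text
time: 17.7
position: [0.6893, -0.1842, 0.0135]
tool_rot: [-0.013, -3.139, -0.001]
ft_force: [0.0, -0.4, 1.1]
grip_width: 0.691
grip_force: 0.0
```

```bash
python3 -c "
from push import *
rows(F(3,.61,-.188,180),F(3,.56,-.183,172),F(3,.515,-.155,145),F(3,.485,-.105,110),F(4,.475,-.03,98))
"
```

```text
t 17.70 pos [ 0.6893 -0.1842  0.0135] yaw 89.5 f [ 0.  -0.4  1.1] w 60.1 q [ 0.01  0.62  0.31  1.49 -0.2   1.07  1.92]
[ 0.04,-0.005,0,0.001,-0.002,-0.003,0.38, 0.081,-0.009,-0.001,0.001,-0.002,-0.005,0.38, 0.121,-0.014,-0.001,0.001,-0.002,-0.008,0.38, 0.177,-0.015,-0.001,0.001,-0.002,0.037,0.38, 0.233,-0.017,-0.001,0,-0.002,0.081,0.38, 0.289,-0.018,-0.001,0,-0.002,0.126,0.38, 0.347,-0.008,-0.001,0,-0.003,0.276,0.38, 0.405,0.001,-0.001,0,-0.003,0.426,0.38 ] 8
[ 0.464,0.011,-0.001,0,-0.003,0.576,0.38, 0.52,0.049,0,0,-0.003,0.77,0.38, 0.577,0.087,0,-0.001,-0.003,0.965,0.38, 0.633,0.124,0,-0.001,-0.002,1.159,0.38, 0.649,0.185,0,-0.001,-0.002,1.209,0.38, 0.665,0.245,0,-0.001,-0.002,1.259,0.38, 0.681,0.306,0,-0.001,-0.002,1.309,0.38, 0.697,0.366,0,-0.001,-0.002,1.359,0.38 ] 8
```

jog_arm:
  moves: [0.04,-0.005,0,0,0,0,0.38,0.08,-0.01,0,0,0,0,0.38,0.12,-0.014,0,0,0,0,0.38,0.175,-0.015,0,0,0,0.04,0.38,0.23,-0.017,0,0,0,0.08,0.38,0.29,-0.018,0,0,0,0.13,0.38,0.34,-0.01,0,0,0,0.25,0.38,0.39,0,0,0,0,0.38,0.38]

```text
time: 18.7
position: [0.573, -0.1846, 0.0163]
tool_rot: [0.641, 3.073, -0.0]
ft_force: [1.3, -0.8, -0.7]
grip_width: 0.687
grip_force: 1.2
```

```bash
python3 -c "
from push import *
i=ctrl.get_image('wrist')
rows(F(4,.496,-.13,122),F(4,.477,-.06,100))
"
```

```text
t 18.75 pos [ 0.5707 -0.184   0.0158] yaw 66.2 f [-0.3 -0.1 -0.6] w 60.1 q [-0.07  0.42  0.41  1.8  -0.2   0.96  1.58]
[ 0.045,-0.004,0.002,0,-0.001,0.142,0.38, 0.091,-0.008,0.003,0,-0.001,0.285,0.38, 0.136,-0.012,0.005,0,-0.001,0.427,0.38, 0.182,-0.017,0.006,0,-0.001,0.569,0.38, 0.23,0.021,0.006,0,-0.001,0.661,0.38, 0.277,0.058,0.006,0,-0.001,0.753,0.38, 0.325,0.095,0.006,0,-0.001,0.844,0.38, 0.373,0.133,0.006,0,-0.001,0.936,0.38 ] 8
```

jog_arm:
  moves: [0.045,-0.004,0,0,0,0.14,0.38,0.09,-0.008,0.003,0,0,0.28,0.38,0.135,-0.012,0.005,0,0,0.42,0.38,0.18,-0.015,0.005,0,0,0.56,0.38,0.23,0.02,0.005,0,0,0.66,0.38,0.28,0.06,0.005,0,0,0.75,0.38,0.325,0.095,0.005,0,0,0.84,0.38,0.37,0.13,0.005,0,0,0.92,0.38]

```text
time: 19.75
position: [0.4881, -0.1059, 0.0153]
tool_rot: [1.986, 2.427, 0.002]
ft_force: [1.1, -4.5, 5.1]
grip_width: 0.692
grip_force: 2.9
```

```bash
python3 -c "
from push import *
i=ctrl.get_image('wrist')
rows(F(4,.474,.0,97),F(8,.462,.17,95),F(3,.447,.24,94))
"
```

```text
t 19.80 pos [ 0.4868 -0.1031  0.0148] yaw 11.4 f [ 0. -2.  2.] w 59.9 q [-0.38  0.23  0.59  2.06 -0.17  0.89  0.5 ]
[ 0.051,0.004,0.001,0.002,0,0.018,0.38, 0.101,0.007,0.001,0.002,0,0.036,0.38, 0.152,0.011,0.002,0.002,0,0.055,0.38, 0.203,0.015,0.003,0.002,0,0.073,0.38, 0.273,0.023,0.003,0.002,0,0.077,0.38, 0.344,0.032,0.003,0.002,0,0.081,0.38, 0.414,0.04,0.003,0.002,0,0.085,0.38, 0.485,0.049,0.003,0.002,0,0.089,0.38 ] 8
[ 0.555,0.057,0.003,0.002,0,0.094,0.38, 0.626,0.066,0.003,0.002,0,0.098,0.38, 0.696,0.074,0.003,0.002,0,0.102,0.38, 0.766,0.082,0.003,0.002,0,0.106,0.38, 0.846,0.081,0.003,0.002,0,0.112,0.38, 0.926,0.079,0.003,0.002,0,0.117,0.38, 1.005,0.077,0.003,0.002,0,0.123,0.38 ] 7
```

```bash
python3 -c "
from push import *
rows(F(3,.484,-.0,93),F(5,.486,.1,94),F(5,.464,.18,105),F(3,.447,.24,96))
"
```

```text
t 19.80 pos [ 0.4868 -0.1031  0.0148] yaw 11.4 f [ 0. -2.  2.] w 59.9 q [-0.38  0.23  0.59  2.06 -0.17  0.89  0.5 ]
[ 0.066,0.013,0.001,0.002,0,0.046,0.38, 0.131,0.025,0.002,0.002,0,0.093,0.38, 0.197,0.038,0.003,0.002,0,0.139,0.38, 0.262,0.053,0.003,0.002,0,0.136,0.38, 0.327,0.068,0.003,0.002,0,0.133,0.38, 0.392,0.082,0.003,0.002,0,0.129,0.38, 0.457,0.097,0.003,0.002,0,0.126,0.38, 0.522,0.112,0.003,0.002,0,0.123,0.38 ] 8
[ 0.577,0.114,0.003,0.002,0,0.086,0.38, 0.632,0.116,0.003,0.002,0,0.049,0.38, 0.687,0.117,0.003,0.002,0,0.013,0.38, 0.742,0.119,0.003,0.002,0,-0.024,0.38, 0.797,0.12,0.003,0.002,0,-0.061,0.38, 0.866,0.108,0.003,0.002,0,-0.011,0.38, 0.936,0.095,0.003,0.002,0,0.039,0.38, 1.005,0.082,0.003,0.002,0,0.089,0.38 ] 8
```

jog_arm:
  moves: [0.06,0.012,0,0,0,0.05,0.38,0.13,0.025,0.002,0,0,0.09,0.38,0.195,0.038,0.003,0,0,0.13,0.38,0.26,0.053,0.003,0,0,0.13,0.38,0.325,0.068,0.003,0,0,0.13,0.38,0.39,0.082,0.003,0,0,0.13,0.38,0.455,0.097,0.003,0,0,0.125,0.38,0.52,0.112,0.003,0,0,0.12,0.38]

```text
time: 20.8
position: [0.4898, 0.0527, 0.0142]
tool_rot: [2.132, 2.302, -0.001]
ft_force: [0.5, -8.1, 8.2]
grip_width: 0.691
grip_force: 4.6
```

```bash
python3 -c "
from push import *
i=ctrl.get_image('wrist')
rows(F(4,.466,.165,105),F(3,.447,.24,97),F(1,.444,.26,94))
"
```

```text
t 20.85 pos [0.4898 0.0565 0.0141] yaw 4.6 f [ 0.9 -3.3  5.6] w 60.0 q [-0.63  0.22  0.5   2.07 -0.13  0.88  0.03]
[ 0.056,-0.006,0,0.002,0,-0.043,0.38, 0.113,-0.012,0,0.002,0,-0.087,0.38, 0.169,-0.018,0,0.002,0,-0.13,0.38, 0.226,-0.024,0,0.002,0.001,-0.174,0.38, 0.31,-0.045,0,0.002,0,-0.129,0.38, 0.394,-0.066,0,0.002,0,-0.085,0.38, 0.478,-0.087,0,0.002,0,-0.04,0.38, 0.545,-0.099,0,0.002,0,0.01,0.38 ] 8
```

jog_arm:
  moves: [0.056,-0.006,0,0,0,-0.04,0.38,0.11,-0.012,0,0,0,-0.09,0.38,0.17,-0.018,0,0,0,-0.13,0.38,0.225,-0.024,0,0,0,-0.17,0.38,0.3,-0.045,0,0,0,-0.13,0.38,0.37,-0.065,0,0,0,-0.09,0.38,0.44,-0.083,0,0,0,-0.04,0.38,0.5,-0.094,0,0,0,0,0.38]

```text
time: 21.85
position: [0.4504, 0.2008, 0.014]
tool_rot: [2.134, 2.302, -0.001]
ft_force: [1.6, -8.1, 7.4]
grip_width: 0.688
grip_force: 4.6
```

```bash
python3 -c "
from push import *
i=ctrl.get_image('wrist')
rows(F(5,.437,.35,94),F(3,.4355,.385,94))
"
```

```text
t 21.90 pos [0.4496 0.204  0.014 ] yaw 4.4 f [ 1.7 -3.2  5.3] w 59.9 q [-0.85  0.21  0.4   2.06 -0.11  0.88 -0.31]
[ 0.069,-0.001,0,0.001,0,0.001,0.38, 0.138,-0.002,0,0.001,0,0.003,0.38, 0.207,-0.003,0,0.001,0,0.004,0.38, 0.276,-0.004,0,0.001,0,0.005,0.38, 0.345,-0.006,0,0.001,0,0.007,0.38, 0.384,-0.004,0,0.001,0,0.007,0.38, 0.423,-0.003,0,0.001,0,0.007,0.38, 0.462,-0.002,0,0.001,0,0.007,0.38 ] 8
```

jog_arm:
  moves: [0.065,0,0,0,0,0,0.38,0.13,-0.002,0,0,0,0,0.38,0.195,-0.003,0,0,0,0,0.38,0.26,-0.004,0,0,0,0,0.38,0.32,-0.005,0,0,0,0,0.38,0.37,-0.005,0,0,0,0,0.38,0.41,-0.003,0,0,0,0,0.38,0.44,-0.002,0,0,0,0,0.38]

```text
time: 22.9
position: [0.4398, 0.3298, 0.0137]
tool_rot: [2.132, 2.302, -0.008]
ft_force: [-0.1, -17.0, 13.0]
grip_width: 0.692
grip_force: 8.9
```

```bash
python3 -c "
from push import *
i=ctrl.get_image('wrist')
rows((2,.45,.27,.06,4,.38),(6,.5,.02,.12,-50,.38))
"
```

```text
t 22.95 pos [0.4398 0.3304 0.0136] yaw 4.4 f [  0.5 -11.1   9.8] w 60.0 q [-0.98  0.32  0.33  1.92 -0.12  0.92 -0.52]
[ -0.102,0.009,-0.077,-0.001,0.006,0.003,0.38, -0.204,0.018,-0.153,-0.001,0.006,0.007,0.38, -0.345,0.035,-0.186,0,0.006,0.157,0.38, -0.486,0.052,-0.218,0,0.006,0.307,0.38, -0.627,0.069,-0.251,0.001,0.006,0.457,0.38, -0.767,0.086,-0.283,0.001,0.006,0.607,0.38, -0.908,0.103,-0.316,0.001,0.006,0.757,0.38, -1.049,0.12,-0.348,0.002,0.006,0.907,0.38 ] 8
```

jog_arm:
  moves: [-0.06,0,-0.02,0,0,0,0.38,-0.15,0.01,-0.1,0,0,0.04,0.38,-0.28,0.02,-0.22,0,0,0.14,0.5,-0.42,0.03,-0.35,0,0,0.28,0.7,-0.56,0.05,-0.35,0,0,0.44,0.7,-0.7,0.08,-0.35,0,0,0.6,0.7,-0.84,0.12,-0.35,0,0,0.76,0.7,-0.96,0.18,-0.35,0,0,0.92,0.7]

```text
time: 23.95
position: [0.5136, 0.0496, 0.1182]
tool_rot: [-2.961, -1.045, -0.001]
ft_force: [-0.1, 0.6, 0.7]
grip_width: 0.85
grip_force: 0.0
```

```bash
python3 -c "
from push import *
i=ctrl.get_image('wrist')
rows((5,.708,-.06,.12,-90,.7),(3,.708,-.06,.06,-90,.7))
"
```

```text
t 24.00 pos [0.5165 0.0437 0.1187] yaw -51.8 f [ 2.5 -4.6  1.3] w 74.0 q [-0.74  0.13  0.64  1.93 -0.08  1.11 -0.96]
[ 0.058,0.133,0,0.003,-0.002,0.127,0.7, 0.115,0.267,-0.001,0.003,-0.002,0.255,0.7, 0.173,0.4,-0.001,0.003,-0.002,0.382,0.7, 0.23,0.533,-0.001,0.003,-0.002,0.51,0.7, 0.288,0.667,-0.002,0.003,-0.003,0.637,0.7, 0.288,0.666,0.065,0.003,-0.003,0.637,0.7, 0.288,0.666,0.132,0.003,-0.003,0.637,0.7, 0.287,0.666,0.198,0.003,-0.003,0.637,0.7 ] 8
```

jog_arm:
  moves: [0.05,0.12,0,0,0,0.12,0.7,0.1,0.24,0,0,0,0.24,0.7,0.15,0.36,0,0,0,0.36,0.7,0.2,0.47,0,0,0,0.48,0.7,0.25,0.58,0,0,0,0.6,0.7,0.288,0.666,0,0,0,0.637,0.7,0.288,0.666,0,0,0,0.637,0.7,0.288,0.666,0,0,0,0.637,0.7]

```text
time: 25.0
position: [0.7061, -0.0487, 0.1176]
tool_rot: [-3.14, -0.027, 0.002]
ft_force: [0.2, 0.1, -0.1]
grip_width: 0.854
grip_force: 0.0
```

```bash
python3 -c "
from push import *
wrist('pics/w5.png',.44,.72,-.28,.1,.0006,.046,.02)
i=ctrl.get_image('top');im=ortho(i,.28,.72,-.62,.62,.0016,.056);cv2.imwrite('pics/o6.png',grid(cv2.convertScaleAbs(im,alpha=1.5),.72,.62,.0016))
a=cv2.imread('pics/w5.png');b=cv2.imread('pics/o6.png');print(a.shape,b.shape)
W=max(a.shape[1],b.shape[1]);p=lambda m:cv2.copyMakeBorder(m,0,0,0,W-m.shape[1],0)
b=b[:,:];a=p(a);b=p(b);a=a[:];c=np.vstack([a,b]);s=600/c.shape[0];print(c.shape)
cv2.imwrite('pics/c1.png',c[:600] if s>1 else cv2.resize(c,(800,600)) if c.shape[1]<=800 else c)
rows((1,.708,-.06,.014,-90,.7))
"
```

```text
(466, 633, 3) (274, 775, 3)
(740, 775, 3)
t 25.10 pos [ 0.7063 -0.048   0.118 ] yaw -89.0 f [-0.1  0.5 -0.3] w 73.8 q [-0.47  0.59  0.73  1.44 -0.41  1.27 -1.25]
[ 0.005,0.041,0.347,-0.002,0,0.017,0.7 ] 1
```

View pics/c1.png

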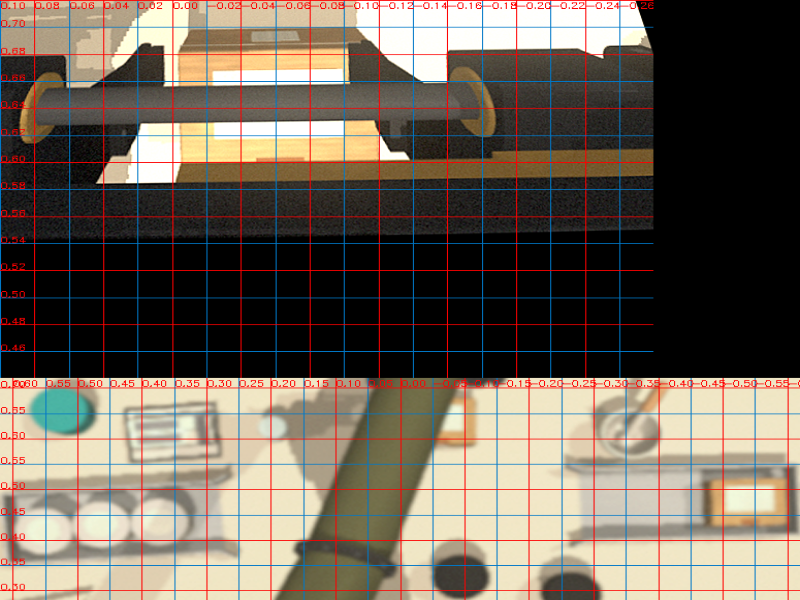

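jog_arm:
  moves: [0,0.02,0.04,0,0,0.01,0.7,0.005,0.04,0.1,0,0,0.015,0.7,0.005,0.045,0.16,0,0,0.017,0.7,0.005,0.045,0.22,0,0,0.017,0.7,0.005,0.045,0.28,0,0,0.017,0.7,0.005,0.045,0.32,0,0,0.017,0.7,0.005,0.045,0.34,0,0,0.017,0.7,0.005,0.045,0.34,0,0,0.017,0.7]

```text
time: 26.1
position: [0.7089, -0.0624, 0.0156]
tool_rot: [3.142, -0.003, -0.0]
ft_force: [-0.4, 0.5, -0.1]
grip_width: 0.851
grip_force: 0.0
```

```bash
python3 -c "
from push import *
rows((8,.588,-.0625,.014,-90,.7),(4,.534,-.0625,.014,-90,.7))
"
```

```text
t 26.10 pos [ 0.7089 -0.0624  0.0156] yaw -90.1 f [-0.4  0.5 -0.1] w 74.0 q [-0.43  0.7   0.69  1.5  -0.47  1.11 -1.21]
[ -0.05,0,0.001,0,0,0,0.7, -0.101,0,0.001,0,0,0,0.7, -0.151,0,0.002,0,0,-0.001,0.7, -0.201,0.001,0.003,0,0,-0.001,0.7, -0.252,0.001,0.003,0,0,-0.001,0.7, -0.302,0.001,0.004,0,0,-0.001,0.7, -0.353,0.001,0.005,0,0,-0.001,0.7, -0.403,0.001,0.006,0,0,-0.002,0.7 ] 8
[ -0.448,0.001,0.006,0,0,-0.002,0.7, -0.493,0.001,0.006,0,0,-0.002,0.7, -0.538,0.001,0.006,0,0,-0.002,0.7, -0.583,0.001,0.006,0,0,-0.002,0.7 ] 4
```

jog_arm:
  moves: [-0.04,0,0,0,0,0,0.7,-0.09,0,0,0,0,0,0.7,-0.14,0,0.002,0,0,0,0.7,-0.19,0,0.003,0,0,0,0.7,-0.24,0,0.004,0,0,0,0.7,-0.29,0,0.005,0,0,0,0.7,-0.35,0,0.005,0,0,0,0.7,-0.4,0,0.006,0,0,0,0.7]

```text
time: 27.1
position: [0.591, -0.0623, 0.0164]
tool_rot: [-3.141, 0.003, -0.011]
ft_force: [4.3, 0.2, 3.1]
grip_width: 0.849
grip_force: 1.9
```

jog_arm:
  moves: [-0.045,0,0,0,0,0,0.7,-0.09,0,0,0,0,0,0.7,-0.13,0,0,0,0,0,0.7,-0.16,0,0,0,0,0,0.7,-0.18,0,0,0,0,0,0.7,-0.18,0,0,0,0,0,0.7,-0.18,0,0,0,0,0,0.7,-0.13,0,0,0,0,0,0.7]

```text
time: 28.1
position: [0.5484, -0.0619, 0.0131]
tool_rot: [-3.141, 0.003, 0.005]
ft_force: [0.6, 0.8, -0.2]
grip_width: 0.851
grip_force: 0.0
```

```bash
python3 -c "
from push import *
i=ctrl.get_image('wrist')
rows((3,.56,-.05,.1,-80,.7),(5,.53,.06,.1,-20,.7),(3,.478,.035,.1,0,.7))
"
```

```text
t 28.15 pos [ 0.5519 -0.0617  0.0138] yaw -90.1 f [1.8 0.3 1.2] w 73.9 q [-0.6   0.41  0.78  1.93 -0.35  0.95 -1.22]
[ 0.009,-0.013,-0.096,0,-0.001,-0.056,0.7, 0.018,-0.026,-0.192,0,-0.001,-0.112,0.7, 0.027,-0.039,-0.287,0,-0.001,-0.168,0.7, 0.007,-0.112,-0.288,0.001,-0.001,-0.368,0.7, -0.013,-0.186,-0.288,0.001,-0.001,-0.568,0.7, -0.033,-0.259,-0.288,0.001,0,-0.768,0.7, -0.053,-0.332,-0.288,0.001,0,-0.968,0.7, -0.073,-0.406,-0.288,0.001,0,-1.168,0.7 ] 8
[ -0.131,-0.378,-0.288,0.001,0,-1.279,0.7, -0.189,-0.35,-0.288,0.001,0,-1.39,0.7, -0.246,-0.322,-0.288,0.001,0,-1.501,0.7 ] 3
```

jog_arm:
  moves: [0.02,-0.01,-0.09,0,0,-0.03,0.7,0.025,-0.03,-0.19,0,0,-0.1,0.7,0.025,-0.06,-0.285,0,0,-0.2,0.7,0,-0.13,-0.285,0,0,-0.36,0.7,-0.03,-0.2,-0.285,0,0,-0.52,0.7,-0.07,-0.26,-0.285,0,0,-0.68,0.7,-0.11,-0.31,-0.285,0,0,-0.84,0.7,-0.16,-0.34,-0.285,0,0,-1,0.7]

```text
time: 29.15
position: [0.5019, 0.0408, 0.0993]
tool_rot: [2.717, 1.577, -0.002]
ft_force: [-0.4, -0.3, -0.4]
grip_width: 0.849
grip_force: 0.0
```

```bash
python3 -c "
from push import *
wrist('pics/w6.png',.36,.62,-.16,.12,.0005,.046,.02)
rows((3,.478,.03,.07,0,.7),(5,.478,.03,.014,0,.7))
"
```

```text
t 29.20 pos [0.4998 0.042  0.0989] yaw -29.4 f [-2.5  0.7 -1.3] w 74.3 q [-0.73  0.12  0.64  1.98 -0.08  1.07 -0.57]
[ -0.023,-0.014,0.032,-0.003,0.001,-0.163,0.7, -0.047,-0.029,0.064,-0.003,0.001,-0.327,0.7, -0.07,-0.043,0.097,-0.003,0,-0.49,0.7, -0.07,-0.043,0.134,-0.003,0,-0.49,0.7, -0.07,-0.043,0.171,-0.003,0,-0.49,0.7, -0.07,-0.043,0.209,-0.003,0,-0.49,0.7, -0.07,-0.043,0.246,-0.003,0,-0.49,0.7, -0.07,-0.043,0.283,-0.003,0,-0.49,0.7 ] 8
```

jog_arm:
  moves: [-0.02,-0.015,0,0,0,-0.16,0.5,-0.05,-0.03,0,0,0,-0.32,0.5,-0.085,-0.056,0,0,0,-0.49,0.5,-0.093,-0.056,0.06,0,0,-0.49,0.5,-0.093,-0.056,0.13,0,0,-0.49,0.5,-0.093,-0.056,0.2,0,0,-0.49,0.5,-0.093,-0.056,0.26,0,0,-0.49,0.5,-0.093,-0.056,0.283,0,0,-0.49,0.5]

```text
time: 30.2
position: [0.4732, 0.0236, 0.0136]
tool_rot: [-2.237, -2.205, 0.004]
ft_force: [0.0, -0.2, 1.6]
grip_width: 0.751
grip_force: 0.0
```

```bash
python3 -c "
from push import *
rows((8,.477,-.10,.014,0,.5),(8,.478,-.25,.014,1,.5),(6,.48,-.335,.014,1,.5))
"
```

```text
t 30.20 pos [0.4732 0.0236 0.0136] yaw -0.8 f [ 0.  -0.2  1.6] w 65.3 q [-0.67  0.19  0.61  2.11 -0.14  0.88  0.  ]
[ -0.051,0.002,0,-0.002,0.001,-0.002,0.5, -0.103,0.005,0,-0.002,0.001,-0.004,0.5, -0.154,0.007,0,-0.002,0.001,-0.005,0.5, -0.206,0.009,0,-0.002,0.001,-0.007,0.5, -0.257,0.012,-0.001,-0.002,0.001,-0.009,0.5, -0.309,0.014,-0.001,-0.002,0.001,-0.011,0.5, -0.36,0.016,-0.001,-0.002,0.001,-0.012,0.5, -0.412,0.019,-0.001,-0.002,0.001,-0.014,0.5 ] 8
[ -0.474,0.02,-0.001,-0.002,0.001,-0.016,0.5, -0.537,0.021,-0.001,-0.002,0.001,-0.018,0.5, -0.599,0.023,-0.001,-0.002,0.001,-0.02,0.5, -0.662,0.024,-0.001,-0.002,0.001,-0.022,0.5, -0.724,0.025,-0.001,-0.002,0.001,-0.024,0.5, -0.787,0.027,0,-0.002,0.001,-0.027,0.5, -0.849,0.028,0,-0.002,0.001,-0.029,0.5, -0.912,0.029,0,-0.002,0.001,-0.031,0.5 ] 8
[ -0.959,0.031,0,-0.002,0.001,-0.031,0.5, -1.006,0.033,0,-0.002,0.001,-0.031,0.5, -1.053,0.035,0,-0.002,0.001,-0.031,0.5, -1.101,0.037,0,-0.002,0.001,-0.031,0.5, -1.148,0.038,0,-0.002,0.001,-0.031,0.5, -1.195,0.04,0,-0.002,0.001,-0.031,0.5 ] 6
```

jog_arm:
  moves: [-0.04,0.01,0,0,0,0,0.5,-0.08,0.012,0,0,0,0,0.5,-0.12,0.015,0,0,0,-0.01,0.5,-0.17,0.015,0,0,0,-0.01,0.5,-0.22,0.015,0,0,0,-0.01,0.5,-0.28,0.015,0,0,0,-0.012,0.5,-0.34,0.016,0,0,0,-0.012,0.5,-0.4,0.018,0,0,0,-0.014,0.5]

```text
time: 31.2
position: [0.4779, -0.0962, 0.0153]
tool_rot: [-2.219, -2.224, -0.003]
ft_force: [-0.3, 3.5, 3.6]
grip_width: 0.75
grip_force: 1.8
```

```bash
python3 -c "
from push import *
i=ctrl.get_image('top');im=ortho(i,.28,.72,-.62,.12,.00093,.046);cv2.imwrite('pics/o7.png',grid(cv2.convertScaleAbs(im,alpha=1.5),.72,.12,.00093))
rows((8,.478,-.24,.014,1,.5))
"
```

```text
t 31.25 pos [ 0.4778 -0.0995  0.0154] yaw -0.0 f [ 1.  -1.4  0.4] w 65.2 q [-0.48  0.22  0.68  2.08 -0.18  0.89  0.31]
[ -0.059,0,0.001,0.002,0.001,-0.002,0.5, -0.117,0,0.001,0.002,0.001,-0.004,0.5, -0.176,0,0.002,0.002,0.001,-0.006,0.5, -0.234,0,0.003,0.002,0.001,-0.008,0.5, -0.293,0.001,0.003,0.002,0.001,-0.011,0.5, -0.351,0.001,0.004,0.002,0.001,-0.013,0.5, -0.41,0.001,0.005,0.002,0.001,-0.015,0.5, -0.468,0.001,0.005,0.002,0.001,-0.017,0.5 ] 8
```

View pics/o7.png

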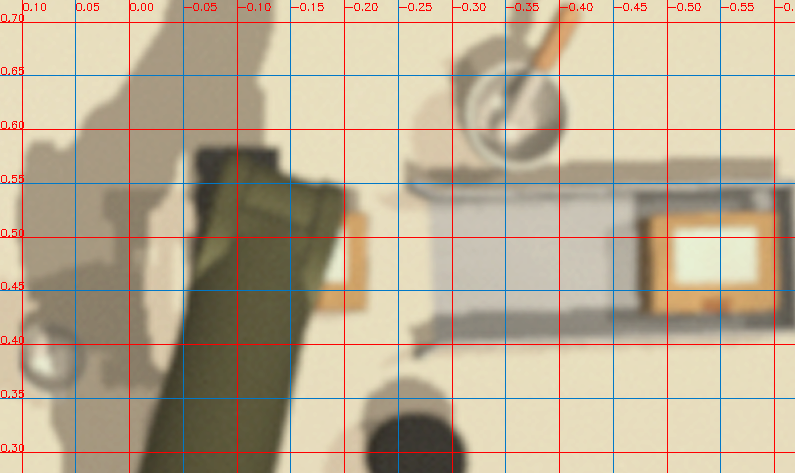

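jog_arm:
  moves: [-0.05,0,0,0,0,0,0.5,-0.11,0,0.002,0,0,0,0.5,-0.17,0,0.002,0,0,0,0.5,-0.23,0,0.003,0,0,0,0.5,-0.29,0,0.003,0,0,-0.01,0.5,-0.35,0,0.004,0,0,-0.01,0.5,-0.41,0,0.005,0,0,-0.015,0.5,-0.46,0,0.005,0,0,-0.017,0.5]

```text
time: 32.25
position: [0.4777, -0.234, 0.0132]
tool_rot: [-2.198, -2.243, -0.001]
ft_force: [-0.8, 4.9, 3.7]
grip_width: 0.747
grip_force: 2.3
```

```bash
python3 -c "
from push import *
i=ctrl.get_image('wrist')
rows((6,.4795,-.317,.014,1,.5))
"
```

```text
t 32.30 pos [ 0.4775 -0.2369  0.0135] yaw 1.1 f [ 0.7 -2.  -0.7] w 65.2 q [-0.22  0.34  0.72  1.98 -0.28  0.92  0.66]
[ -0.045,0,0,0,0.002,0,0.5, -0.089,0.001,0,0,0.002,0,0.5, -0.134,0.001,-0.001,0,0.002,0,0.5, -0.178,0.001,-0.001,0,0.002,0.001,0.5, -0.223,0.001,-0.001,0,0.002,0.001,0.5, -0.267,0.002,-0.001,0,0.002,0.001,0.5 ] 6
```

Push to depth, then back off and lift in the following call.

jog_arm:
  moves: [-0.045,0,0,0,0,0,0.5,-0.09,0,0,0,0,0,0.5,-0.135,0,0,0,0,0,0.5,-0.18,0,0,0,0,0,0.5,-0.22,0,0,0,0,0,0.5,-0.25,0,0,0,0,0,0.5,-0.265,0,0,0,0,0,0.5,-0.265,0,0,0,0,0,0.5]

```text
time: 33.3
position: [0.4795, -0.314, 0.0133]
tool_rot: [2.199, 2.243, -0.001]
ft_force: [1.1, 0.3, 0.1]
grip_width: 0.748
grip_force: 0.0
```

jog_arm:
  moves: [0.05,0,0,0,0,0,0.5,0.12,0,-0.05,0,0,0,0.5,0.2,0,-0.15,0,0,0,0.5,0.3,0,-0.3,0,0,0,0.5,0.42,0,-0.4,0,0,0,0.5,0.54,0,-0.45,0,0,0,0.5,0.66,0,-0.45,0,0,0,0.5,0.66,0,-0.45,0,0,0,0.5]

```text
time: 34.3
position: [0.4755, -0.1108, 0.1482]
tool_rot: [-2.19, -2.251, -0.003]
ft_force: [0.2, -0.1, 0.6]
grip_width: 0.746
grip_force: 0.0
```

```bash
python3 -c "
from push import *
rows((1,.5,-.1,.15,0,.5))
i=ctrl.get_image('top');im=ortho(i,.28,.72,-.62,.62,.00156,.05);im=cv2.convertScaleAbs(im,alpha=1.5);cv2.imwrite('pics/o8.png',im)
h=cv2.cvtColor(im,cv2.COLOR_BGR2HSV)
m=((h[...,0]>8)&(h[...,0]<20)&(h[...,1]>90)).astype(np.uint8)
n,l,s,c=cv2.connectedComponentsWithStats(m)
for k in range(1,n):
    if s[k,4]>150: x,y,w,hh,a=s[k];print('y %.3f..%.3f x %.3f..%.3f'%(.62-x*.00156,.62-(x+w)*.00156,.72-y*.00156,.72-(y+hh)*.00156),a)
"
```

```text
t 34.30 pos [ 0.4755 -0.1108  0.1482] yaw 1.6 f [ 0.2 -0.1  0.6] w 64.9 q [-0.5   0.02  0.69  1.96 -0.01  1.17  0.22]
[ 0.034,0.083,-0.006,0.001,-0.002,0.026,0.5 ] 1
y -0.375..-0.417 x 0.712..0.654 470
y -0.318..-0.438 x 0.527..0.430 2683
y -0.475..-0.605 x 0.523..0.427 3002
```

```bash
python3 -c "
from bench import ctrl
print(ctrl.close_job())"
```

```text
the job is handed in; nothing more can be done
None
```

I handed the job in at about 34 s of the 72 s limit, though the hand-in gave no verdict. Camera checks showed both jars in the left tray with the stock jar, the powder box about 88 mm (estimated) into the right tray with the stock box, and the two tube boxes side by side inside the dish. The beaker, basin and mortar showed no sign of having moved, though I did not measure them.

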